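Sort the bench leftovers into their trays

TASK

Sort the five things left on the soldering bench into the three shallow trays: the two grey terminal blocks go in the white tray, the flux bottle and the black-lidded paste jar in the yellow tray, and the small red-flanged solder spool in the blue tray. Each must end standing upright and flat on the floor of its tray, inside the lip, and the flux bottle must never be tipped over.

Things in the scene. Friction and masses are not known exactly. Their poses are not given: they have to be found in the camera images.
- yellow_tray: Shallow yellow plastic tray, fixed to the bench, 145 mm (own x) by 120 mm (own y), with a low lip all round: rim 16 mm above the bench, walls 4 mm thick, inside 137 x 112 mm, inner floor flat, 5 mm above the bench. A 9 mm thumb tab sticks out of the middle of its -x end. Origin: centre of the underside, at bench level; z up. Turned at most 0.08 rad from the bench's axes. For flux and paste containers.
- white_tray: Shallow white plastic tray, fixed to the bench, 145 mm (own x) by 120 mm (own y), with a low lip all round: rim 16 mm above the bench, walls 4 mm thick, inside 137 x 112 mm, inner floor flat, 5 mm above the bench. A 9 mm thumb tab sticks out of the middle of its -x end. Origin: centre of the underside, at bench level; z up. Turned at most 0.08 rad from the bench's axes. For terminal blocks.
- blue_tray: Shallow blue plastic tray, fixed to the bench, 145 mm (own x) by 120 mm (own y), with a low lip all round: rim 16 mm above the bench, walls 4 mm thick, inside 137 x 112 mm, inner floor flat, 5 mm above the bench. A 9 mm thumb tab sticks out of the middle of its -x end. Origin: centre of the underside, at bench level; z up. Turned at most 0.08 rad from the bench's axes. For solder spools.
- block_a_centre (a point): One grey terminal block, a stepped block standing upright: base 36 mm (own x) by 58 mm (own y), 28 mm high, with a narrower top part 32 x 36 mm, reaching 48 mm in all; best gripped across its 36 mm width. Point: its centre, 24 mm above its underside; z up; yaw within 0.5 rad of the bench's axes at the start. About 0.16 kg.
- block_b_centre (a point): The other, identical, grey terminal block, a stepped block standing upright: base 36 mm (own x) by 58 mm (own y), 28 mm high, with a narrower top part 32 x 36 mm, reaching 48 mm in all; best gripped across its 36 mm width. Point: its centre, 24 mm above its underside; z up; yaw within 0.5 rad of the bench's axes at the start. About 0.16 kg.
- jar_centre (a point): Small round paste jar, translucent grey body 45 mm in diameter and 26 mm high under a black lid 48 mm in diameter, 38 mm high in all, standing upright. Point: its centre, 19 mm above its underside; z up; yaw means nothing. About 0.06 kg. (Between the bench's left part and the trays a soldering station, clamp and iron rise up to 0.19 m.)
- bottle_centre (a point): Small round flux bottle with an amber label and a narrow black cap (19 mm): body 38 mm in diameter and 60 mm high, 69 mm high in all, standing upright. Point: its centre, 34.5 mm above its underside; z up; yaw means nothing. About 0.05 kg. (A shelf hangs 0.5 m above the bench's back edge: swing across over the bench's front.)
- spool_centre (a point): Small solder spool with red flanges, standing on end: 48 mm in diameter, 50 mm high. Point: its centre, 25 mm above its underside; z up; yaw means nothing. About 0.32 kg. (The larger spool with green flanges on the blue station is a bystander.)
There are look-alikes about, which are no part of the job. What is shaped like the part that bears jar_centre but purple is not meant.

How it is judged:
At the end, for the whole second after the job is handed in: Both terminal blocks are in the white tray, flux bottle and paste jar in the yellow tray, solder spool in the blue tray: each centre within 53 mm (tray x) and 42 mm (tray y) of the tray's middle, resting on the tray's floor (height within 6 mm), upright within 0.12 rad, let go and at rest (x of block_a_centre in the frame of white_tray between -0.053 and 0.053 m and y of block_a_centre in the frame of white_tray between -0.042 and 0.042 m and z of block_a_centre in the frame of white_tray between 0.023 and 0.035 m and angle between each of block_a_centre, block_b_centre, jar_centre, bottle_centre, spool_centre's own z axis and vertical below 0.12 rad and linear speed of each of block_a, block_b, jar, bottle, spool below 0.02 m/s and x of block_b_centre in the frame of white_tray between -0.053 and 0.053 m and y of block_b_centre in the frame of white_tray between -0.042 and 0.042 m and z of block_b_centre in the frame of white_tray between 0.023 and 0.035 m and x of jar_centre in the frame of yellow_tray between -0.053 and 0.053 m and y of jar_centre in the frame of yellow_tray between -0.042 and 0.042 m and z of jar_centre in the frame of yellow_tray between 0.018 and 0.03 m and x of bottle_centre in the frame of yellow_tray between -0.053 and 0.053 m and y of bottle_centre in the frame of yellow_tray between -0.042 and 0.042 m and z of bottle_centre in the frame of yellow_tray between 0.0335 and 0.0455 m and x of spool_centre in the frame of blue_tray between -0.053 and 0.053 m and y of spool_centre in the frame of blue_tray between -0.042 and 0.042 m and z of spool_centre in the frame of blue_tray between 0.024 and 0.036 m); the robot touches nothing.
It fails at once if the flux bottle is tipped over (more than 1 rad) (angle between bottle_centre's own z axis and vertical above 1 rad).
It also fails if it takes over 147 s, if anything falls off the work surface, if the arm or the gripper's body presses on something with over 40 N, if the wrist force passes 120 N, or if a joint passes its speed limit or range.

ROBOT

A 6-joint arm with a two-finger parallel gripper is mounted at the origin on a cart in front of the work surface, level with it; the furniture and walls round the work are solid. World frame = base frame: x ahead of the robot, y to its left, z up, the work surface at z = 0. Lengths are in m, angles in rad, forces in N, time in s.
With the tool pointing down it reaches from about 0.225 to 0.875 m from the base axis. Payload 3.4 kg.
Tool frame: the origin (TCP) lies between the finger pads; the fingertips stand 8 mm ahead of it and the grasp point (between the pads) lies 11 mm behind it; z points along the fingers, y is the line along which they close (so a half turn about z gives the same grasp; the last joint's range is limited). The gripper opens to 85 mm and grips with 20 to 120 N. Pads are 22 mm wide; open, the fingers measure 114 mm over their backs; the gripper's body (76 mm by 85 mm) begins 54 mm behind the grasp point. The pads swing forward as they close: fully open they stand 13 mm farther back than shut.
Start: joints at [-1.257, 0.276, 1.505, -0, 1.361, -0.121], TCP at [0.242, -0.522, 0.239] pointing down, gripper open.
Joint ranges: [-2.89, 2.89], [-0.75, 2.08], [0.22, 2.7], [-1.18, 4.32], [0.11, 2.71], [-2.7, 2.7]. Speed limits (rad/s): [2.57, 2.57, 3.14, 3.14, 3.14, 3.14].

INTERFACE

Orientations are given as a unit quaternion [w, x, y, z].
In Python, from rig import manip gives the robot as it stands.
- The arm moves only by the tool move_arm, never from a script. Its argument "deltas" is a list that holds one entry, the list of rows, each a list of 5 numbers: the shift along the tool's x, y, z normalised to -1 to 1, where 1 is 80 cm, then the turn about the tool's z normalised to -1 to 1, where 1 is 120 degrees, then the closure, from -1 (fully open) to 1 (shut). In form: [[[tx, ty, tz, twist, grip], ...]]. A call has 1 to 12 rows; each row is the pose to reach, as a shift and turn from the pose commanded when the call began, along the tool's axes at that moment; what a row does not reach only later rows make up. A row lasts 1/10 s, in which the tool goes at most 50 mm and 8.59 degrees, less where a joint would pass 70% of its speed; a pose out of reach is approached as far as the arm can. A call with a number of a shift or a turn outside -1 to 1 is refused whole. A call with a gripper value outside its range is refused whole. The fingers move at their own pace and stop on an object; "squeeze" is the grip in N (left out, the last holds). Time passes only in rows, so rows that repeat a pose let the fingers close. It gives the time, the measured TCP pose, the force, the opening and the grip force at its end, in the units of the state.
- manip.get_state(): the state, without advancing time (a new reading comes with each control period).
- manip.get_image(name): name is "side" or "top"; returns the picture (400x640x3 uint8, red, green, blue); there is no depth.
- manip.camera_params(name): a dict with "fx", "fy", "cx", "cy" (pixels), "R" (3x3) and "t" (3): a world point X has camera coordinates R X + t. Camera axes: x right, y down, z forward; pixel columns grow to the right and rows downward; lengths in m; the calibration is good to about 2 mm. A picture is of the moment at which its call begins. camera_params takes no time and is no camera call.
- manip.sign_off(): hands the job in; it is judged then, once.
The state is a dict: "clock": time; "qpos": joint angles; "qd": joint speeds; "effort": joint torques, N m; "position": TCP position; "ee_rot": TCP orientation; "contact_force": force on the tool from outside, world axes, zero at the start; "moment": the same for the moment, N m; "width": finger opening in m; "gripper_force": force on a finger pad.
Only numpy, scipy, OpenCV 4.12 (cv2) and the standard library are available. Lean on these libraries where they do the work, as an engineer would, in place of code of your own. Each camera call takes 0.05 s, during which the arm holds its last target. There are 200 camera calls.

## Working session

There is one attempt and no reset: what is moved stays moved. The work goes in short steps, Python scripts to look and compute and a tool call to move; the robot and the scene stay as the last step left them, time stands still between calls to the robot, and variables do not carry over. Pictures are saved under pics/ and viewed, at most 14 in all, crops included, and the job is handed in when it is done.

Besides the shell and the picture viewer there is one more tool, called after ">>>" in YAML: its name, and indented under it one key for each argument. move_arm: Moves the arm, as the interface text tells. Scaled input: -1 to 1 covers 80 cm each way for a shift and 120 degrees each way for a turn. Its arguments: {"type":"object","properties":{"deltas":{"type":"array","items":{"type":"array","items":{"type":"array","items":{"type":"number","minimum":-1,"maximum":1}}}},"squeeze":{"type":"number"}},"required":["deltas"]}

```bash
mkdir -p pics; ls
python3 - <<'E'
from rig import manip
import cv2
for n in("top","side"):
    cv2.imwrite(f"pics/{n}0.png",manip.get_image(n)[:,:,::-1])
    print(n,manip.camera_params(n))
print(manip.get_state())
E
```

```text
pics
top {'fx': 425.1972159133754, 'fy': 425.1972159133754, 'cx': 315.40324673333834, 'cy': 196.78286561225121, 'R': array([[ 7.54470982e-02, -9.97149753e-01, -3.24566419e-04],
       [-9.70413800e-01, -7.33493067e-02, -2.30036814e-01],
       [ 2.29357345e-01,  1.76705738e-02, -9.73181874e-01]]), 't': array([-0.00882511,  0.49532184,  1.37003607])}
side {'fx': 410.88524525252825, 'fy': 410.88524525252825, 'cx': 317.7855414419678, 'cy': 200.92902193655527, 'R': array([[-0.99893222,  0.04617505,  0.00151197],
       [ 0.01575671,  0.37127386, -0.92838971],
       [-0.0434298 , -0.92737457, -0.37160498]]), 't': array([0.4856421 , 0.0305575 , 1.37082525])}
{'clock': 0.1, 'qpos': array([-1.25705837e+00,  2.76540274e-01,  1.50602085e+00,  3.13012182e-05,
        1.36068200e+00, -1.20944087e-01]), 'qd': array([-0.0005731 ,  0.00020964, -0.00455731,  0.00103589, -0.00019791,
       -0.00182898]), 'effort': array([ 8.55718863e-04, -4.17699945e+01, -2.46405977e+01, -3.45263279e-04,
        5.79659725e-03,  1.18764228e-05]), 'position': array([ 0.24203771, -0.52107466,  0.23851563]), 'ee_rot': array([-8.22875767e-04,  9.76474641e-01,  2.15630689e-01, -6.41942275e-05]), 'contact_force': array([-0.31763829, -0.65436922,  0.27278759]), 'moment': array([-0.00302918,  0.03337353,  0.06484293]), 'gripper_force': 0.0, 'width': 0.08544469370898736}
```

View pics/top0.png

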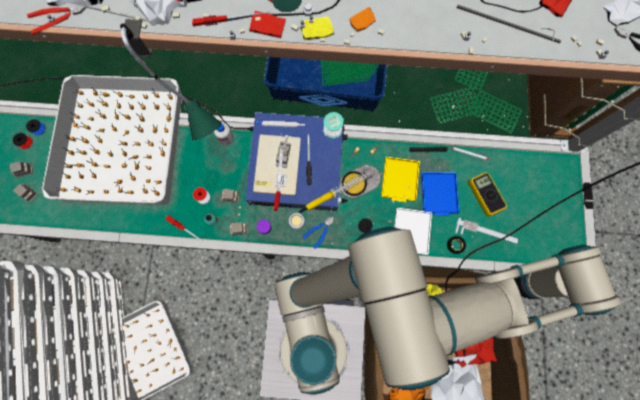

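View pics/side0.png

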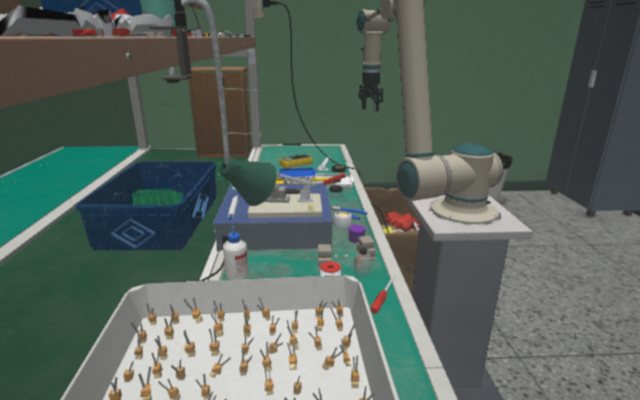

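Top view: spool about (201,194), blocks about (229,196) and (238,229), small dark thing (210,218), purple jar (264,227), beige disc (296,220), black disc (365,226), trays yellow (401,179), blue (439,193) and white (412,231). I'll check in a close crop.

```bash
cat > h.py <<'E'
from rig import manip
import numpy as np, cv2
from scipy.spatial.transform import Rotation as Ro
P={n:manip.camera_params(n) for n in("top","side")}
def ray(n,u,v):
    p=P[n]; d=p["R"].T@np.array([(u-p["cx"])/p["fx"],(v-p["cy"])/p["fy"],1]); return -p["R"].T@p["t"],d
def onz(n,u,v,z):
    o,d=ray(n,u,v); return o+d*(z-o[2])/d[2]
def proj(n,X):
    p=P[n]; c=p["R"]@np.array(X)+p["t"]; return c[0]/c[2]*p["fx"]+p["cx"],c[1]/c[2]*p["fy"]+p["cy"]
def crop(img,x0,y0,x1,y1,s): return cv2.resize(img[y0:y1,x0:x1],None,fx=s,fy=s,interpolation=cv2.INTER_CUBIC)
E
python3 - <<'E'
from h import *
t=cv2.imread("pics/top0.png");s=cv2.imread("pics/side0.png")
cv2.imwrite("pics/c1.png",crop(t,185,160,385,250,4))
cv2.imwrite("pics/c2.png",crop(s,220,140,420,290,4))
cv2.imwrite("pics/c3.png",crop(t,370,145,530,260,5))
for u,v in [(201,194),(229,196),(238,229),(210,218),(264,227),(365,226),(296,220),(401,179),(439,193),(412,231)]: print(u,v,onz("top",u,v,.04).round(3))
E
```

```text
201 194 [0.479 0.418 0.04 ]
229 196 [0.479 0.322 0.04 ]
238 229 [0.369 0.278 0.04 ]
210 218 [0.399 0.377 0.04 ]
264 227 [0.382 0.192 0.04 ]
365 226 [ 0.411 -0.144  0.04 ]
296 220 [0.414 0.088 0.04 ]
401 179 [ 0.583 -0.26   0.04 ]
439 193 [ 0.544 -0.39   0.04 ]
412 231 [ 0.406 -0.301  0.04 ]
```

View pics/c1.png

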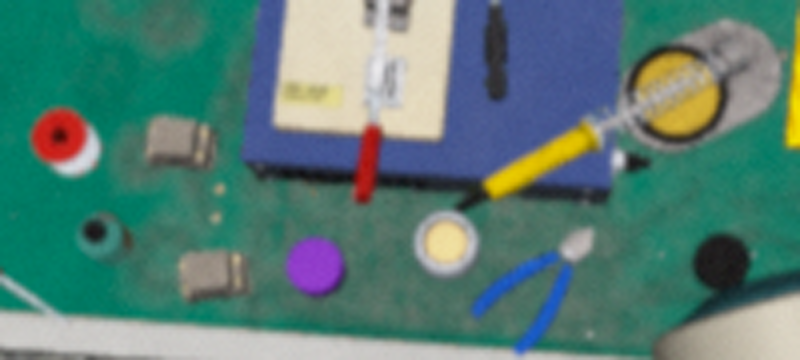

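View pics/c2.png

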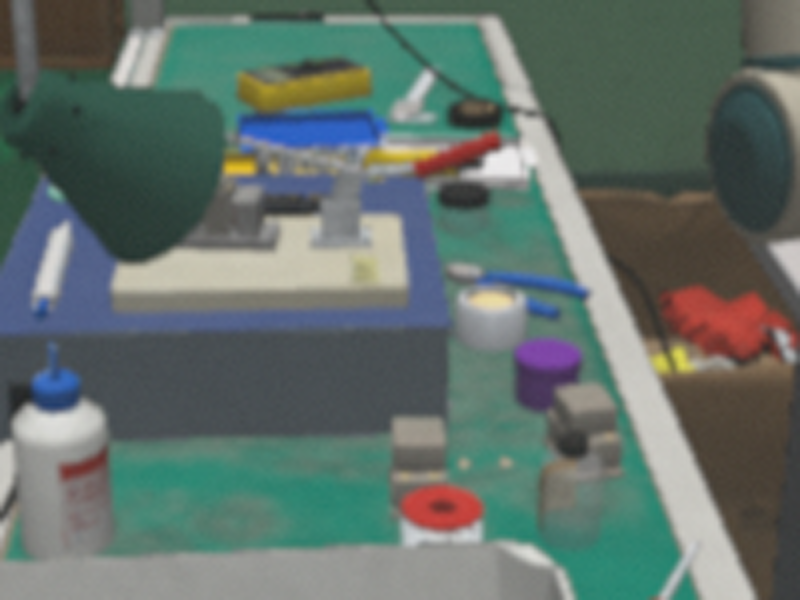

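View pics/c3.png

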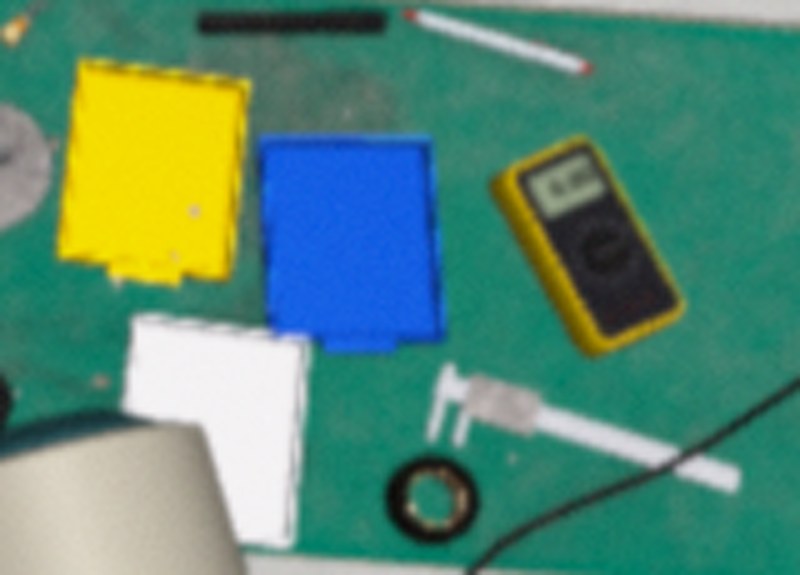

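The crops show these, and in the station's row the look-alikes are easy to tell apart:

| Item | Top-view pixel | Verdict |
|---|---|---|
| Black-lidded clear jar | (365,225.5) | target |
| Purple jar | (264,227) | rejected |
| Beige open pot | (296,220) | rejected |
| Black tape roll | (457,244) | rejected |
| Clear bottle, black cap | (209,218) | target |
| White bottle, blue cap | (222,130) | rejected |
| Red-flanged spool | (200,194) | target |
| Green spool | on the station | rejected |
| Far-left spools and blocks | (22,140–190) | out of reach |
| Grey blocks | (229,196), (238,229) | targets |

Next I measure the targets.

Run:
```python
from h import *
t=cv2.imread("pics/top0.png");hsv=cv2.cvtColor(t,cv2.COLOR_BGR2HSV);s=cv2.cvtColor(cv2.imread("pics/side0.png"),cv2.COLOR_BGR2HSV)
def blob(h,lo,hi,box):
    m=cv2.inRange(h,lo,hi);k=np.zeros_like(m);x0,y0,x1,y1=box;k[y0:y1,x0:x1]=m[y0:y1,x0:x1]
    c=max(cv2.findContours(k,0,2)[0],key=cv2.contourArea)
    M=cv2.moments(c);return c,(M["m10"]/M["m00"],M["m01"]/M["m00"])
def rep(n,lo,hi,box,z):
    c,p=blob(hsv,lo,hi,box);w=np.array([onz("top",*q[0],z)[:2] for q in c]).astype(np.float32)
    r=cv2.minAreaRect(w);print(n,np.round(p,1),onz("top",*p,z).round(4),"rect",np.round(r[0],4),np.round(r[1],4),round(r[2],1))
    if "tray" in n or "block" in n: print(cv2.boxPoints(r).round(3).tolist())
rep("jar",(0,0,0),(180,255,60),(352,213,378,234),.038)
rep("bottlecap",(0,0,0),(180,255,70),(203,210,217,225),.069)
rep("spool",(0,120,100),(8,255,255),(190,183,212,205),.05)
rep("spool2",(172,120,100),(180,255,255),(190,183,212,205),.05)
for n,b in(("blockA",(218,185,242,206)),("blockB",(226,218,250,238))): rep(n,(0,0,60),(40,110,175),b,.04)
rep("yellow tray",(20,120,100),(35,255,255),(375,150,424,206),.016)
rep("blue tray",(100,120,80),(125,255,255),(418,165,465,222),.016)
rep("white tray",(0,0,170),(180,40,255),(393,205,435,256),.016)
for n,p in(("station corner fl",(246,201)),):print(n,onz("top",*p,.09).round(3))
print("rail",[onz("top",u,v,0).round(3)[:2] for u,v in((200,236),(250,241),(430,257))])
print("side check: spool top",proj("side",onz("top",200,194,.05)))
for n,X in(("jar",(.411,-.144,.038)),("cap",(.395,.37,.069))):print(n,proj("side",X))
```

```text
jar [365.4 226. ] [ 0.4115 -0.1458  0.038 ] rect [ 0.4075 -0.1495] [0.0608 0.0463] 39.7
bottlecap [208.1 217.2] [0.3965 0.3754 0.069 ] rect [0.3968 0.3759] [0.0138 0.0132] 7.6
spool [199.1 193.3] [0.4787 0.422  0.05  ] rect [0.4796 0.4225] [0.0425 0.0406] 7.7Traceback (most recent call last):
  File "<stdin>", line 14, in <module>
  File "<stdin>", line 8, in rep
  File "<stdin>", line 6, in blob
ZeroDivisionError: float division by zero
```

```bash
cat >> h.py <<'E'
def blob(hsv,lo,hi,box):
    m=cv2.inRange(hsv,lo,hi);k=np.zeros_like(m);x0,y0,x1,y1=box;k[y0:y1,x0:x1]=m[y0:y1,x0:x1]
    return max(cv2.findContours(k,0,2)[0],key=cv2.contourArea)
def rep(hsv,n,lo,hi,box,z):
    c=blob(hsv,lo,hi,box);w=np.array([onz("top",*q[0],z)[:2] for q in c]).astype(np.float32)
    r=cv2.minAreaRect(w);print(n,"rect",np.round(r[0],4),np.round(r[1],4),round(r[2],1),cv2.boxPoints(r).round(3).tolist())
E
python3 - <<'E'
from h import *
t=cv2.imread("pics/top0.png");hsv=cv2.cvtColor(t,cv2.COLOR_BGR2HSV)
rep(hsv,"jar",(0,0,0),(180,255,38),(352,213,378,234),.038)
for n,b in(("blockA",(218,185,236,206)),("blockB",(226,218,245,238))): rep(hsv,n,(0,0,60),(40,110,175),b,.048)
rep(hsv,"yellow",(20,120,100),(35,255,255),(375,150,424,206),.016)
rep(hsv,"blue",(100,120,80),(125,255,255),(418,165,465,222),.016)
rep(hsv,"white",(0,0,170),(180,40,255),(393,205,435,256),.016)
print("station",onz("top",246,201,.09).round(3))
print("rail",[onz("top",u,v,0).round(3)[:2] for u,v in((200,236),(250,241),(430,257))])
for X in((.4787,.422,.05),(.411,-.145,.038),(.3965,.3754,.069)):print(np.round(proj("side",X)))
print(hsv[190:204:2,218:242:2,:].tolist()[2:6])
E
```

```text
jar rect [ 0.4135 -0.1436] [0.0387 0.0398] 67.1 [[0.3880000114440918, -0.15399999916553497], [0.42399999499320984, -0.16899999976158142], [0.4390000104904175, -0.1340000033378601], [0.40299999713897705, -0.11800000071525574]]
blockA rect [0.4799 0.3222] [0.0491 0.0362] 88.5 [[0.460999995470047, 0.2980000078678131], [0.4970000088214874, 0.296999990940094], [0.49900001287460327, 0.34599998593330383], [0.4620000123977661, 0.34700000286102295]]
blockB rect [0.3697 0.2805] [0.0368 0.0466] 6.5 [[0.3490000069141388, 0.3019999861717224], [0.3540000021457672, 0.2549999952316284], [0.39100000262260437, 0.2590000033378601], [0.38499999046325684, 0.3059999942779541]]
yellow rect [ 0.5895 -0.2614] [0.124  0.1564] 86.2 [[0.5070000290870667, -0.3179999887943268], [0.6629999876022339, -0.328000009059906], [0.671999990940094, -0.20499999821186066], [0.515999972820282, -0.1940000057220459]]
blue rect [ 0.5513 -0.3992] [0.1571 0.1243] 4.3 [[0.46799999475479126, -0.34299999475479126], [0.4779999852180481, -0.46700000762939453], [0.6340000033378601, -0.45500001311302185], [0.625, -0.3310000002384186]]
wh
[... 380 characters left out ...]
111], [23, 30, 144], [16, 31, 154], [12, 37, 152], [16, 36, 154], [14, 35, 153], [17, 37, 139], [19, 33, 109], [19, 52, 152], [47, 23, 99], [81, 146, 110]], [[80, 93, 113], [80, 69, 111], [17, 32, 153], [16, 35, 151], [14, 34, 152], [14, 34, 151], [13, 35, 151], [19, 30, 134], [17, 39, 117], [15, 37, 125], [38, 25, 111], [81, 159, 109]], [[80, 102, 110], [78, 69, 119], [18, 41, 144], [15, 32, 113], [14, 33, 116], [12, 32, 119], [13, 33, 125], [15, 35, 115], [20, 62, 152], [17, 46, 106], [47, 20, 113], [81, 132, 116]], [[80, 105, 109], [77, 79, 116], [45, 20, 100], [30, 19, 79], [26, 26, 79], [30, 12, 66], [9, 34, 75], [13, 28, 82], [15, 37, 124], [16, 32, 89], [74, 47, 109], [82, 121, 118]]]
```

```bash
cat >> h.py <<'E'
def to(*goals):
    s=manip.get_state();q=np.array(s["ee_rot"]);R=Ro.from_quat(q[[1,2,3,0]]).as_matrix()
    a=np.degrees(np.arctan2(R[1,1],R[0,1]));print("now",s["clock"],np.round(s["position"],4),"yang",round(a,1),"w",round(s["width"],4),"gf",round(s["gripper_force"],1),"F",np.round(s["contact_force"],1))
    for x,y,z,g in goals:
        d=R.T@(np.array([x,y,z])-s["position"]);tw=-(g-a)
        print((x,y,z,g),np.round(d/.8,4),"tw",round(tw/120,4),"rows>=",int(np.ceil(max(np.linalg.norm(d)/.05,abs(tw)/8.59))))
E
python3 - <<'E'
from h import *
to((.4125,-.1445,.15,-93.8),(.4125,-.1445,.016,-93.8))
E
```

```text
now 0.1 [ 0.242  -0.5211  0.2385] yang -65.1 w 0.0854 gf 0.0 F [-0.3 -0.7  0.3]
(0.4125, -0.1445, 0.15, -93.8) [ 0.3915 -0.337   0.1113] tw 0.2392 rows>= 9
(0.4125, -0.1445, 0.016, -93.8) [ 0.3914 -0.3368  0.2788] tw 0.2392 rows>= 10
```

>>> move_arm:
  deltas:
    - [[0.3915,-0.337,0.111,0.239,-1],[0.3915,-0.337,0.111,0.239,-1],[0.3915,-0.337,0.111,0.239,-1],[0.3915,-0.337,0.111,0.239,-1],[0.3915,-0.337,0.111,0.239,-1],[0.3915,-0.337,0.111,0.239,-1],[0.3915,-0.337,0.111,0.239,-1],[0.3915,-0.337,0.111,0.239,-1],[0.3915,-0.337,0.111,0.239,-1],[0.3915,-0.337,0.111,0.239,-1],[0.3915,-0.337,0.111,0.239,-1],[0.3915,-0.337,0.111,0.239,-1]]
  squeeze: 30

```text
clock: 1.3
position: [0.4126, -0.1461, 0.1507]
ee_rot: [0.0, 0.999, -0.033, 0.0]
contact_force: [-0.8, -0.5, 0.9]
width: 0.0857
gripper_force: 0.0
```

Run:
```python
from h import *
to((.4125,-.1445,.05,-93.8),(.4125,-.1445,.016,-93.8))
for n in("top","side"): cv2.imwrite(f"pics/{n}1.png",manip.get_image(n)[:,:,::-1])
t=cv2.imread("pics/top1.png");hsv=cv2.cvtColor(t,cv2.COLOR_BGR2HSV)
rep(hsv,"white",(0,0,170),(180,40,255),(385,200,440,260),.016)
cv2.imwrite("pics/v1.png",np.hstack([crop(t,330,140,480,260,2.6),crop(cv2.imread("pics/side1.png"),280,130,430,250,2.6)]))
```

```text
now 1.3 [ 0.4126 -0.1461  0.1507] yang -93.8 w 0.0857 gf 0.0 F [-0.8 -0.5  0.9]
(0.4125, -0.1445, 0.05, -93.8) [-0.0003 -0.0021  0.1258] tw -0.0001 rows>= 3
(0.4125, -0.1445, 0.016, -93.8) [-0.0003 -0.0022  0.1683] tw -0.0001 rows>= 3
white rect [ 0.399  -0.3027] [0.1671 0.1809] 4.3 [[0.3089999854564667, -0.21899999678134918], [0.32199999690055847, -0.39899998903274536], [0.48899999260902405, -0.3869999945163727], [0.4749999940395355, -0.20600000023841858]]
```

View pics/v1.png

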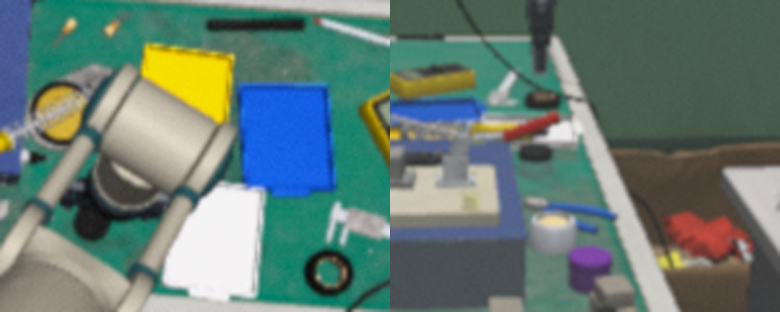

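The top view shows the gripper over the jar (365,225) and the white tray clear, with its tab at (411,252). The side view shows the open gripper above the black lid. Next I descend.

>>> move_arm:
  deltas:
    - [[0,-0.001,0.05,0,-1],[0,-0.001,0.1,0,-1],[0,-0.001,0.14,0,-1],[0,-0.001,0.168,0,-1],[0,-0.001,0.168,0,-1],[0,-0.001,0.168,0,1],[0,-0.001,0.168,0,1],[0,-0.001,0.168,0,1],[0,-0.001,0.168,0,1],[0,-0.001,0.168,0,1],[0,-0.001,0.168,0,1],[0,-0.001,0.168,0,1]]

```text
clock: 2.6
position: [0.4139, -0.145, 0.0177]
ee_rot: [0.001, 0.999, -0.033, 0.002]
contact_force: [-1.2, -0.0, 6.3]
width: 0.046
gripper_force: 30.4
```

Run:
```python
from h import *
c,s=np.cos(np.radians(-3.8)),np.sin(np.radians(-3.8))
g=np.array([.594,-.2618])-.033*np.array([c,s]);print(g)
to((.4125,-.1445,.1,-93.8),(*g,.12,-93.8),(*g,.022,-93.8))
```

```text
[ 0.56107255 -0.25961296]
now 2.6 [ 0.4139 -0.145   0.0177] yang -93.8 w 0.046 gf 30.4 F [-1.2 -0.   6.3]
(0.4125, -0.1445, 0.1, -93.8) [-0.0014 -0.0003 -0.1029] tw 0.0004 rows>= 2
(np.float64(0.5610725515463624), np.float64(-0.25961296128679995), 0.12, -93.8) [ 0.1934  0.1311 -0.127 ] tw 0.0004 rows>= 5
(np.float64(0.5610725515463624), np.float64(-0.25961296128679995), 0.022, -93.8) [ 0.193   0.1309 -0.0045] tw 0.0004 rows>= 4
```

>>> move_arm:
  deltas:
    - [[0,0,-0.06,0,1],[0,0,-0.12,0,1],[0.05,0.034,-0.12,0,1],[0.1,0.068,-0.12,0,1],[0.15,0.102,-0.12,0,1],[0.193,0.131,-0.12,0,1],[0.193,0.131,-0.12,0,1],[0.193,0.131,-0.08,0,1],[0.193,0.131,-0.04,0,1],[0.193,0.131,-0.018,0,1],[0.193,0.131,-0.007,0,1],[0.193,0.131,-0.007,0,1]]

```text
clock: 3.8
position: [0.5594, -0.2584, 0.0227]
ee_rot: [-0.0, 0.999, -0.033, -0.0]
contact_force: [0.5, -0.2, -0.0]
width: 0.046
gripper_force: 31.4
```

Run:
```python
from h import *
to((.561,-.2596,.022,-93.8))
```

```text
now 3.8 [ 0.5594 -0.2584  0.0227] yang -93.8 w 0.046 gf 31.4 F [ 0.5 -0.2 -0. ]
(0.561, -0.2596, 0.022, -93.8) [0.0021 0.0013 0.0009] tw 0.0004 rows>= 1
```

>>> move_arm:
  deltas:
    - [[0,0,0.001,0,1],[0,0,0.001,0,-0.5],[0,0,0.001,0,-0.5],[0,0,0.001,0,-0.5],[0,0,0.001,0,-0.5],[0,0,0,0,-0.5],[0,0,-0.04,0,-0.5],[0,0,-0.1,0,-0.5],[0,0,-0.16,0,-0.5],[0,0,-0.22,0,-0.5],[0,0,-0.28,0,-0.5],[0,0,-0.34,0,-0.5]]

```text
clock: 5.0
position: [0.5595, -0.2588, 0.2959]
ee_rot: [0.0, 0.999, -0.033, 0.0]
contact_force: [1.8, -0.7, 0.1]
width: 0.0643
gripper_force: 0.0
```

Run:
```python
from h import *
to((.40,.0,.30,-45),(.4792,.4223,.30,0),(.4792,.4223,.12,0))
t=manip.get_image("top")[:,:,::-1];cv2.imwrite("pics/top2.png",t)
to()
```

```text
now 5.0 [ 0.5595 -0.2588  0.2959] yang -93.8 w 0.0643 gf 0.0 F [ 1.8 -0.7  0.1]
(0.4, 0.0, 0.3, -45) [-0.2203 -0.3097 -0.0053] tw -0.4064 rows>= 7
(0.4792, 0.4223, 0.3, 0) [-0.1561 -0.8429 -0.0054] tw -0.7814 rows>= 14
(0.4792, 0.4223, 0.12, 0) [-0.1562 -0.8429  0.2196] tw -0.7814 rows>= 15
now 5.05 [ 0.5628 -0.2607  0.3052] yang -93.8 w 0.0637 gf 0.0 F [ 2.5 -1.4  5.5]
```

>>> move_arm:
  deltas:
    - [[-0.22,-0.31,-0.01,-0.406,-0.5],[-0.22,-0.31,-0.01,-0.406,-0.5],[-0.22,-0.31,-0.01,-0.406,-0.5],[-0.22,-0.31,-0.01,-0.406,-0.5],[-0.22,-0.31,-0.01,-0.406,-0.5],[-0.22,-0.31,-0.01,-0.406,-0.7],[-0.22,-0.31,-0.01,-0.406,-1],[-0.16,-0.84,-0.01,-0.781,-1],[-0.16,-0.84,-0.01,-0.781,-1],[-0.16,-0.84,-0.01,-0.781,-1],[-0.16,-0.84,-0.01,-0.781,-1],[-0.16,-0.84,-0.01,-0.781,-1]]

```text
clock: 6.25
position: [0.4458, 0.2477, 0.3015]
ee_rot: [0.001, 0.718, 0.696, 0.0]
contact_force: [1.6, -0.2, 0.6]
width: 0.0855
gripper_force: 0.0
```

Run:
```python
from h import *
to((.4792,.4223,.30,0),(.4792,.4223,.12,0),(.4792,.4223,.018,0))
```

```text
now 6.25 [0.4458 0.2477 0.3015] yang -1.8 w 0.0855 gf 0.0 F [ 1.6 -0.2  0.6]
(0.4792, 0.4223, 0.3, 0) [0.2194 0.035  0.0018] tw -0.0148 rows>= 4
(0.4792, 0.4223, 0.12, 0) [0.2195 0.0348 0.2268] tw -0.0148 rows>= 6
(0.4792, 0.4223, 0.018, 0) [0.2196 0.0346 0.3543] tw -0.0148 rows>= 7
```

>>> move_arm:
  deltas:
    - [[0.219,0.035,0.0,-0.015,-1],[0.219,0.035,0.0,-0.015,-1],[0.219,0.035,0.0,-0.015,-1],[0.219,0.035,0.0,-0.015,-1],[0.219,0.035,0.06,-0.015,-1],[0.219,0.035,0.12,-0.015,-1],[0.219,0.035,0.18,-0.015,-1],[0.219,0.035,0.227,-0.015,-1],[0.219,0.035,0.227,-0.015,-1],[0.219,0.035,0.227,-0.015,-1]]
  squeeze: 60

```text
clock: 7.25
position: [0.4801, 0.4201, 0.12]
ee_rot: [0.0, 0.709, 0.705, -0.0]
contact_force: [-0.3, -0.7, 0.6]
width: 0.0853
gripper_force: 0.0
```

Run:
```python
from h import *
to((.4792,.4223,.018,0))
for n in("top","side"): cv2.imwrite(f"pics/{n}3.png",manip.get_image(n)[:,:,::-1])
t=cv2.imread("pics/top3.png");a=crop(cv2.imread("pics/side3.png"),270,150,420,300,2.6);b=crop(t,370,140,470,260,3.25)
cv2.imwrite("pics/v3.png",np.hstack([a,b]))
hsv=cv2.cvtColor(t,cv2.COLOR_BGR2HSV)
rep(hsv,"jar",(0,0,0),(180,255,60),(380,165,415,195),.043)
```

```text
now 7.25 [0.4801 0.4201 0.12  ] yang -0.3 w 0.0853 gf 0.0 F [-0.3 -0.7  0.6]
(0.4792, 0.4223, 0.018, 0) [ 0.0029 -0.0011  0.1275] tw -0.0027 rows>= 3
jar rect [ 0.5596 -0.2597] [0.036  0.0379] 48.8 [[0.5329999923706055, -0.26100000739097595], [0.5619999766349792, -0.28600001335144043], [0.5860000252723694, -0.2590000033378601], [0.5569999814033508, -0.23399999737739563]]
```

View pics/v3.png

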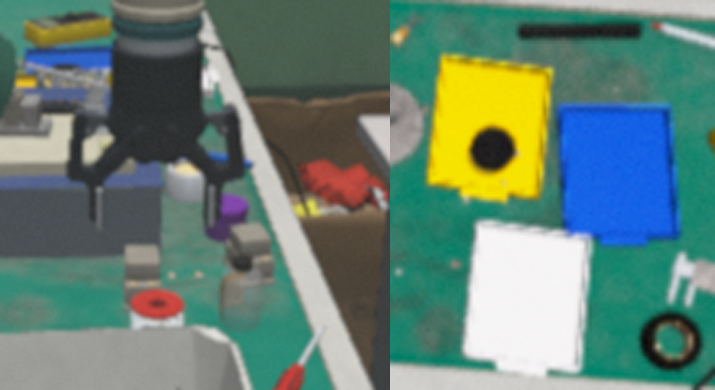

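The jar stands upright in the yellow tray at (403,186). The white tray is fully visible, centred at about (412,231). In the side view the fingers straddle the red spool (330,267). Next I go down and grip.

>>> move_arm:
  deltas:
    - [[0.002,-0.001,0.05,0,-1],[0.002,-0.001,0.09,0,-1],[0.002,-0.001,0.127,0,-1],[0.002,-0.001,0.127,0,-1],[0.002,-0.001,0.127,0,1],[0.002,-0.001,0.127,0,1],[0.002,-0.001,0.127,0,1],[0.002,-0.001,0.127,0,1],[0.002,-0.001,0.127,0,1],[0.002,-0.001,0.127,0,1],[0.002,-0.001,0.127,0,1]]

```text
clock: 8.45
position: [0.4792, 0.4228, 0.0215]
ee_rot: [-0.0, 0.709, 0.705, 0.002]
contact_force: [-2.1, 0.4, 6.5]
width: 0.0463
gripper_force: 62.9
```

Run:
```python
from h import *
to((.4792,.4223,.30,0),(.42,.0,.30,0),(.556,-.399,.30,0))
print(onz("top",370+(528-390)/3.25,140+297/3.25,.016))
```

```text
now 8.45 [0.4792 0.4228 0.0215] yang -0.3 w 0.0463 gf 62.9 F [-2.1  0.4  6.5]
(0.4792, 0.4223, 0.3, 0) [ 3.000e-04  9.000e-04 -3.481e-01] tw -0.0025 rows>= 6
(0.42, 0.0, 0.3, 0) [-0.5279 -0.0704 -0.3497] tw -0.0025 rows>= 11
(0.556, -0.399, 0.3, 0) [-1.0258  0.1022 -0.3507] tw -0.0025 rows>= 18
[ 0.40893315 -0.30820137  0.016     ]
```

>>> move_arm:
  deltas:
    - [[0,0,-0.06,0,1],[0,0,-0.12,0,1],[0,0,-0.18,0,1],[0,0,-0.24,0,1],[0,0,-0.3,0,1],[0,0,-0.35,0,1],[-0.53,-0.07,-0.35,0,1],[-0.53,-0.07,-0.35,0,1],[-0.53,-0.07,-0.35,0,1],[-0.53,-0.07,-0.35,0,1],[-0.53,-0.07,-0.35,0,1],[-0.53,-0.07,-0.35,0,1]]

```text
clock: 9.65
position: [0.4366, 0.1227, 0.2991]
ee_rot: [0.001, 0.709, 0.706, 0.0]
contact_force: [1.9, 0.3, -3.9]
width: 0.0462
gripper_force: 64.6
```

Run:
```python
from h import *
to((.556,-.399,.30,4),(.556,-.399,.10,4))
```

```text
now 9.65 [0.4366 0.1227 0.2991] yang -0.2 w 0.0462 gf 64.6 F [ 1.9  0.3 -3.9]
(0.556, -0.399, 0.3, 4) [-6.515e-01  1.518e-01 -6.000e-04] tw -0.0353 rows>= 11
(0.556, -0.399, 0.1, 4) [-0.6514  0.1515  0.2494] tw -0.0353 rows>= 12
```

>>> move_arm:
  deltas:
    - [[-0.4,0.03,0,0,1],[-0.4,0.03,0,0,1],[-0.4,0.03,0,0,1],[-0.4,0.03,0,0,1],[-0.4,0.03,0,0,1],[-0.4,0.03,0,0,1],[-0.64,0.151,0,-0.035,1],[-0.64,0.151,0,-0.035,1],[-0.64,0.151,0,-0.035,1],[-0.64,0.151,0,-0.035,1],[-0.64,0.151,0,-0.035,1],[-0.64,0.151,0,-0.035,1]]

```text
clock: 10.85
position: [0.5571, -0.3932, 0.2967]
ee_rot: [0.001, 0.684, 0.73, -0.001]
contact_force: [-1.3, 0.1, -4.8]
width: 0.0465
gripper_force: 64.6
```

Run:
```python
from h import *
to((.556,-.399,.10,4),(.556,-.399,.0265,4))
```

```text
now 10.85 [ 0.5571 -0.3932  0.2967] yang 3.7 w 0.0465 gf 64.6 F [-1.3  0.1 -4.8]
(0.556, -0.399, 0.1, 4) [-0.0065 -0.0018  0.2459] tw -0.0023 rows>= 4
(0.556, -0.399, 0.0265, 4) [-0.0063 -0.0018  0.3378] tw -0.0023 rows>= 6
```

>>> move_arm:
  deltas:
    - [[-0.006,-0.002,0.06,0,1],[-0.006,-0.002,0.12,0,1],[-0.006,-0.002,0.18,0,1],[-0.006,-0.002,0.24,0,1],[-0.006,-0.002,0.29,0,1],[-0.006,-0.002,0.32,0,1],[-0.006,-0.002,0.333,0,1],[-0.006,-0.002,0.333,0,1],[-0.006,-0.002,0.333,0,1]]

```text
clock: 11.75
position: [0.5559, -0.3936, 0.0339]
ee_rot: [0.002, 0.682, 0.731, 0.0]
contact_force: [0.2, 0.1, -3.9]
width: 0.0462
gripper_force: 64.6
```

Run:
```python
from h import *
to((.556,-.399,.0265,4))
```

```text
now 11.75 [ 0.5559 -0.3936  0.0339] yang 3.9 w 0.0462 gf 64.6 F [ 0.2  0.1 -3.9]
(0.556, -0.399, 0.0265, 4) [-0.0067 -0.0003  0.0093] tw -0.0006 rows>= 1
```

>>> move_arm:
  deltas:
    - [[-0.005,0,0.004,0,1],[-0.005,0,0.009,0,1],[-0.005,0,0.009,0,1],[-0.005,0,0.009,0,1],[-0.005,0,0.009,0,-0.6],[-0.005,0,0.009,0,-0.6],[-0.005,0,0.009,0,-0.6],[-0.005,0,0.009,0,-0.6],[-0.005,0,-0.03,0,-0.6],[-0.005,0,-0.08,0,-0.6],[-0.005,0,-0.14,0,-0.6],[-0.005,0,-0.2,0,-0.6]]

```text
clock: 12.95
position: [0.5548, -0.3965, 0.1933]
ee_rot: [-0.001, 0.682, 0.731, 0.0]
contact_force: [0.4, 0.1, -0.6]
width: 0.0687
gripper_force: 0.0
```

Run:
```python
from h import *
to((.50,-.2,.30,0),(.42,.0,.30,0),(.482,.328,.30,-1))
```

```text
now 12.95 [ 0.5548 -0.3965  0.1933] yang 3.9 w 0.0687 gf 0.0 F [ 0.4  0.1 -0.6]
(0.5, -0.2, 0.3, 0) [ 0.2498 -0.0516 -0.1331] tw 0.0327 rows>= 5
(0.42, 0.0, 0.3, 0) [ 0.5061 -0.1342 -0.1327] tw 0.0327 rows>= 9
(0.482, 0.328, 0.3, -1) [ 0.9098 -0.0288 -0.1324] tw 0.0411 rows>= 15
```

>>> move_arm:
  deltas:
    - [[0.25,-0.052,-0.133,0.033,-0.6],[0.25,-0.052,-0.133,0.033,-0.6],[0.25,-0.052,-0.133,0.033,-0.6],[0.25,-0.052,-0.133,0.033,-0.6],[0.25,-0.052,-0.133,0.033,-0.6],[0.506,-0.134,-0.133,0.033,-0.6],[0.506,-0.134,-0.133,0.033,-0.6],[0.506,-0.134,-0.133,0.033,-0.6],[0.506,-0.134,-0.133,0.033,-0.6],[0.506,-0.134,-0.133,0.041,-0.6],[0.91,-0.029,-0.133,0.041,-0.6],[0.91,-0.029,-0.133,0.041,-0.6]]
  squeeze: 40

```text
clock: 14.15
position: [0.4385, 0.0989, 0.299]
ee_rot: [0.001, 0.714, 0.7, 0.0]
contact_force: [1.6, -1.8, -0.3]
width: 0.0684
gripper_force: 0.0
```

Run:
```python
from h import *
to((.482,.328,.30,-1),(.482,.328,.12,-1))
```

```text
now 14.15 [0.4385 0.0989 0.299 ] yang -1.1 w 0.0684 gf 0.0 F [ 1.6 -1.8 -0.3]
(0.482, 0.328, 0.3, -1) [ 0.2874  0.0488 -0.0013] tw -0.0009 rows>= 5
(0.482, 0.328, 0.12, -1) [0.2874 0.0485 0.2237] tw -0.0009 rows>= 6
```

>>> move_arm:
  deltas:
    - [[0.287,0.047,0,0,-0.6],[0.287,0.047,0,0,-0.6],[0.287,0.047,0,0,-0.6],[0.287,0.047,0,0,-0.6],[0.287,0.047,0,0,-0.6],[0.287,0.047,0.06,0,-0.6],[0.287,0.047,0.12,0,-0.6],[0.287,0.047,0.18,0,-0.6],[0.287,0.047,0.223,0,-0.6],[0.287,0.047,0.223,0,-0.6],[0.287,0.047,0.223,0,-0.6]]

```text
clock: 15.25
position: [0.4808, 0.3269, 0.1204]
ee_rot: [-0.0, 0.713, 0.701, -0.0]
contact_force: [-1.1, -0.6, 1.5]
width: 0.0686
gripper_force: 0.0
```

Run:
```python
from h import *
to((.482,.328,.018,-1))
for n in("top","side"): cv2.imwrite(f"pics/{n}4.png",manip.get_image(n)[:,:,::-1])
t=cv2.imread("pics/top4.png");a=crop(cv2.imread("pics/side4.png"),270,150,420,300,2.6);b=crop(t,370,140,470,260,3.25)
cv2.imwrite("pics/v4.png",np.hstack([a,b]))
```

```text
now 15.25 [0.4808 0.3269 0.1204] yang -1.0 w 0.0686 gf 0.0 F [-1.1 -0.6  1.5]
(0.482, 0.328, 0.018, -1) [0.0015 0.0015 0.128 ] tw 0.0 rows>= 3
```

View pics/v4.png

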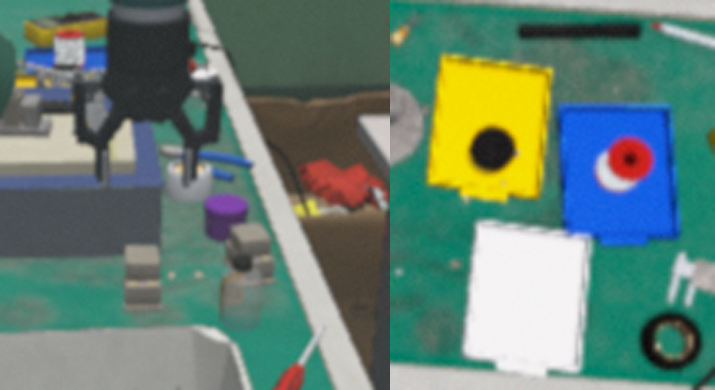

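The spool stands upright in the blue tray at (442,188). In the side view the gripper is above block A (324,255), clear of the station. Next I descend and grip it.

>>> move_arm:
  deltas:
    - [[0.001,0.001,0.05,0,-0.6],[0.001,0.001,0.09,0,-0.6],[0.001,0.001,0.126,0,-0.6],[0.001,0.001,0.126,0,-0.6],[0.001,0.001,0.126,0,1],[0.001,0.001,0.126,0,1],[0.001,0.001,0.126,0,1],[0.001,0.001,0.126,0,1],[0.001,0.001,0.126,0,1],[0.001,0.001,0.126,0,1],[0.001,0.001,0.126,0,1]]

```text
clock: 16.45
position: [0.4837, 0.3287, 0.0222]
ee_rot: [0.001, 0.713, 0.701, 0.003]
contact_force: [-0.3, -0.3, 6.5]
width: 0.0347
gripper_force: 41.5
```

Run:
```python
from h import *
a=np.radians(-4.2);c,s=np.cos(a),np.sin(a);w=np.array([.410,-.3065])
print(w+.032*np.array([c,s]),w-.032*np.array([c,s]))
g=w+.032*np.array([c,s])
to((.481,.328,.30,-1),(.42,.0,.30,-2),(*g,.30,-4.2))
```

```text
[ 0.44191406 -0.30884362] [ 0.37808594 -0.30415638]
now 16.45 [0.4837 0.3287 0.0222] yang -1.0 w 0.0347 gf 41.5 F [-0.3 -0.3  6.5]
(0.481, 0.328, 0.3, -1) [ 1.000e-04 -1.400e-03 -3.473e-01] tw 0.0 rows>= 6
(0.42, 0.0, 0.3, -2) [-0.4111 -0.0705 -0.3489] tw 0.0084 rows>= 9
(np.float64(0.44191406327118266), np.float64(-0.3088436223080842), 0.3, -4.2) [-0.7967 -0.0365 -0.3498] tw 0.0267 rows>= 14
```

>>> move_arm:
  deltas:
    - [[0,0,-0.06,0,1],[0,0,-0.12,0,1],[0,0,-0.18,0,1],[0,0,-0.24,0,1],[0,0,-0.3,0,1],[0,0,-0.35,0,1],[-0.41,-0.07,-0.35,0.01,1],[-0.41,-0.07,-0.35,0.01,1],[-0.41,-0.07,-0.35,0.01,1],[-0.41,-0.07,-0.35,0.01,1],[-0.41,-0.07,-0.35,0.01,1],[-0.41,-0.07,-0.35,0.01,1]]

```text
clock: 17.65
position: [0.4247, 0.0311, 0.3004]
ee_rot: [0.001, 0.72, 0.694, 0.001]
contact_force: [0.5, -0.6, -1.3]
width: 0.0349
gripper_force: 40.8
```

Run:
```python
from h import *
to((.4419,-.3088,.30,-4.2))
```

```text
now 17.65 [0.4247 0.0311 0.3004] yang -2.2 w 0.0349 gf 40.8 F [ 0.5 -0.6 -1.3]
(0.4419, -0.3088, 0.3, -4.2) [-0.4238  0.0375  0.0007] tw 0.0171 rows>= 7
```

>>> move_arm:
  deltas:
    - [[-0.41,0.037,0,0.017,1],[-0.41,0.037,0,0.017,1],[-0.41,0.037,0,0.017,1],[-0.41,0.037,0,0.017,1],[-0.41,0.037,0,0.017,1],[-0.41,0.037,0,0.017,1],[-0.41,0.037,0,0.017,1],[-0.41,0.037,0.06,0.017,1],[-0.41,0.037,0.12,0.017,1],[-0.41,0.037,0.18,0.017,1],[-0.41,0.037,0.23,0.017,1],[-0.41,0.037,0.23,0.017,1]]

```text
clock: 18.85
position: [0.4392, -0.2932, 0.1111]
ee_rot: [-0.006, 0.733, 0.68, -0.001]
contact_force: [-0.7, 0.6, -0.2]
width: 0.0349
gripper_force: 40.8
```

Run:
```python
from h import *
to((.4419,-.3088,.0275,-4.2))
```

```text
now 18.85 [ 0.4392 -0.2932  0.1111] yang -4.2 w 0.0349 gf 40.8 F [-0.7  0.6 -0.2]
(0.4419, -0.3088, 0.0275, -4.2) [-0.0199  0.0058  0.1044] tw -0.0004 rows>= 2
```

>>> move_arm:
  deltas:
    - [[-0.019,0.003,0.03,0,1],[-0.019,0.003,0.06,0,1],[-0.019,0.003,0.085,0,1],[-0.019,0.003,0.096,0,1],[-0.019,0.003,0.096,0,1],[-0.019,0.003,0.096,0,1]]

```text
clock: 19.45
position: [0.4452, -0.3124, 0.0403]
ee_rot: [0.002, 0.733, 0.681, 0.0]
contact_force: [0.0, 0.9, -1.2]
width: 0.0348
gripper_force: 40.8
```

Run:
```python
from h import *
to((.4419,-.3088,.0275,-4.2))
```

```text
now 19.45 [ 0.4452 -0.3124  0.0403] yang -4.2 w 0.0348 gf 40.8 F [ 0.   0.9 -1.2]
(0.4419, -0.3088, 0.0275, -4.2) [ 0.0042 -0.0045  0.016 ] tw -0.0002 rows>= 1
```

>>> move_arm:
  deltas:
    - [[0.004,-0.004,0.008,0,1],[0.004,-0.004,0.0155,0,1],[0.004,-0.004,0.0155,0,1],[0.004,-0.004,0.0155,0,1],[0.004,-0.004,0.0155,0,-0.15],[0.004,-0.004,0.0155,0,-0.15],[0.004,-0.004,0.0155,0,-0.15],[0.004,-0.004,0.0155,0,-0.15],[0.004,-0.004,-0.03,0,-0.15],[0.004,-0.004,-0.08,0,-0.15],[0.004,-0.004,-0.14,0,-0.15],[0.004,-0.004,-0.2,0,-0.15]]

```text
clock: 20.65
position: [0.4407, -0.3078, 0.1999]
ee_rot: [-0.0, 0.733, 0.68, -0.0]
contact_force: [1.4, -0.8, -0.7]
width: 0.049
gripper_force: 0.0
```

Run:
```python
from h import *
to((.40,.0,.28,0),(.3725,.287,.28,5))
```

```text
now 20.65 [ 0.4407 -0.3078  0.1999] yang -4.2 w 0.049 gf 0.0 F [ 1.4 -0.8 -0.7]
(0.4, 0.0, 0.28, 0) [ 0.3799 -0.0792 -0.0999] tw -0.0353 rows>= 7
(0.3725, 0.287, 0.28, 5) [ 0.7352 -0.14   -0.0997] tw -0.077 rows>= 13
```

>>> move_arm:
  deltas:
    - [[0.38,-0.079,-0.1,-0.035,-0.5],[0.38,-0.079,-0.1,-0.035,-0.5],[0.38,-0.079,-0.1,-0.035,-0.5],[0.38,-0.079,-0.1,-0.035,-0.5],[0.38,-0.079,-0.1,-0.035,-0.5],[0.38,-0.079,-0.1,-0.035,-0.5],[0.38,-0.079,-0.1,-0.077,-0.5],[0.735,-0.14,-0.1,-0.077,-0.5],[0.735,-0.14,-0.1,-0.077,-0.5],[0.735,-0.14,-0.1,-0.077,-0.5],[0.735,-0.14,-0.1,-0.077,-0.5],[0.735,-0.14,-0.1,-0.077,-0.5]]

```text
clock: 21.85
position: [0.3758, 0.2505, 0.2786]
ee_rot: [0.0, 0.675, 0.737, 0.0]
contact_force: [1.0, -0.2, -0.4]
width: 0.0638
gripper_force: 0.0
```

Run:
```python
from h import *
to((.3725,.287,.12,5))
```

```text
now 21.85 [0.3758 0.2505 0.2786] yang 5.0 w 0.0638 gf 0.0 F [ 1.  -0.2 -0.4]
(0.3725, 0.287, 0.12, 5) [ 0.0458 -0.0002  0.1982] tw 0.0001 rows>= 4
```

>>> move_arm:
  deltas:
    - [[0.03,0,0.05,0,-0.5],[0.03,0,0.11,0,-0.5],[0.03,0,0.17,0,-0.5],[0.03,0,0.197,0,-0.5],[0.03,0,0.197,0,-0.5],[0.03,0,0.197,0,-0.5]]

```text
clock: 22.45
position: [0.3748, 0.2727, 0.1212]
ee_rot: [0.0, 0.676, 0.737, 0.0]
contact_force: [-0.4, 0.0, 0.3]
width: 0.0643
gripper_force: 0.0
```

Run:
```python
from h import *
to((.3725,.287,.018,5))
for n in("top","side"): cv2.imwrite(f"pics/{n}5.png",manip.get_image(n)[:,:,::-1])
t=cv2.imread("pics/top5.png");a=crop(cv2.imread("pics/side5.png"),270,150,420,300,2.6);b=crop(t,370,140,470,260,3.25)
cv2.imwrite("pics/v5.png",np.hstack([a,b]))
```

```text
now 22.45 [0.3748 0.2727 0.1212] yang 5.0 w 0.0643 gf 0.0 F [-0.4  0.   0.3]
(0.3725, 0.287, 0.018, 5) [ 0.0181 -0.0014  0.1291] tw 0.0 rows>= 3
```

View pics/v5.png

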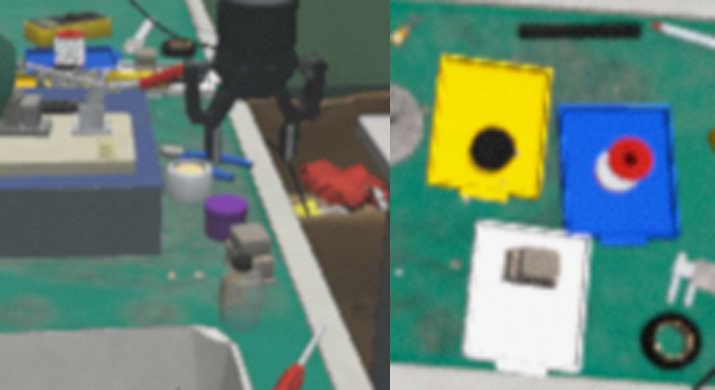

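Block A stands in the white tray at (413,222). The gripper is above block B, and its front finger will come near the bench rail, so I descend gently to a slightly higher grip.

>>> move_arm:
  deltas:
    - [[0.016,-0.001,0,0,-0.5],[0.016,-0.001,0.04,0,-0.5],[0.016,-0.001,0.08,0,-0.5],[0.016,-0.001,0.11,0,-0.5],[0.016,-0.001,0.121,0,-0.5],[0.016,-0.001,0.121,0,-0.5]]

```text
clock: 23.15
position: [0.3725, 0.2856, 0.0239]
ee_rot: [-0.0, 0.676, 0.737, -0.0]
contact_force: [-0.1, 0.4, 0.3]
width: 0.0637
gripper_force: 0.0
```

>>> move_arm:
  deltas:
    - [[0,0,0,0,1],[0,0,0,0,1],[0,0,0,0,1],[0,0,0,0,1],[0,0,0,0,1],[0,0,0,0,1]]

```text
clock: 23.75
position: [0.3736, 0.286, 0.0258]
ee_rot: [0.0, 0.676, 0.737, 0.002]
contact_force: [-1.3, 0.2, 6.3]
width: 0.0357
gripper_force: 37.8
```

Run:
```python
from h import *
to((.3725,.287,.28,5),(.37,.0,.28,0),(.3780,-.304,.28,-4.2))
```

```text
now 23.75 [0.3736 0.286  0.0258] yang 5.0 w 0.0357 gf 37.8 F [-1.3  0.2  6.3]
(0.3725, 0.287, 0.28, 5) [ 1.900e-03 -2.000e-04 -3.177e-01] tw 0.0 rows>= 6
(0.37, 0.0, 0.28, 0) [-0.3552 -0.0346 -0.3184] tw 0.0417 rows>= 8
(0.378, -0.304, 0.28, -4.2) [-0.7346 -0.0578 -0.3191] tw 0.0767 rows>= 13
```

>>> move_arm:
  deltas:
    - [[0,0,-0.06,0,1],[0,0,-0.12,0,1],[0,0,-0.18,0,1],[0,0,-0.24,0,1],[0,0,-0.3,0,1],[0,0,-0.318,0,1],[-0.36,-0.035,-0.318,0.042,1],[-0.36,-0.035,-0.318,0.042,1],[-0.36,-0.035,-0.318,0.042,1],[-0.36,-0.035,-0.318,0.042,1],[-0.36,-0.035,-0.318,0.042,1],[-0.36,-0.035,-0.318,0.042,1]]

```text
clock: 24.95
position: [0.3688, -0.0064, 0.2792]
ee_rot: [0.001, 0.708, 0.707, 0.0]
contact_force: [1.3, 0.6, -1.9]
width: 0.0357
gripper_force: 39.6
```

Run:
```python
from h import *
to((.3780,-.304,.28,-4.2))
```

```text
now 24.95 [ 0.3688 -0.0064  0.2792] yang -0.1 w 0.0357 gf 39.6 F [ 1.3  0.6 -1.9]
(0.378, -0.304, 0.28, -4.2) [-0.372   0.0122 -0.0005] tw 0.0342 rows>= 6
```

>>> move_arm:
  deltas:
    - [[-0.37,0.012,0,0.034,1],[-0.37,0.012,0,0.034,1],[-0.37,0.012,0,0.034,1],[-0.37,0.012,0,0.034,1],[-0.37,0.012,0,0.034,1],[-0.37,0.012,0,0.034,1],[-0.37,0.012,0,0.034,1],[-0.37,0.012,0.06,0.034,1],[-0.37,0.012,0.12,0.034,1],[-0.37,0.012,0.18,0.034,1],[-0.37,0.012,0.22,0.034,1],[-0.37,0.012,0.22,0.034,1]]

```text
clock: 26.15
position: [0.3762, -0.2966, 0.0991]
ee_rot: [-0.005, 0.732, 0.681, 0.0]
contact_force: [-0.1, 0.1, -1.4]
width: 0.0357
gripper_force: 39.6
```

Run:
```python
from h import *
manip.get_image("top")
to((.3780,-.304,.031,-4.2))
```

```text
now 26.2 [ 0.378  -0.2985  0.1016] yang -4.1 w 0.0352 gf 39.6 F [ 0.8 -0.4 -0.9]
(0.378, -0.304, 0.031, -4.2) [-0.0072  0.0007  0.0882] tw 0.0008 rows>= 2
```

>>> move_arm:
  deltas:
    - [[-0.007,0,0.03,0,1],[-0.007,0,0.06,0,1],[-0.007,0,0.08,0,1],[-0.007,0,0.083,0,1],[-0.007,0,0.083,0,1],[-0.007,0,0.083,0,1]]

```text
clock: 26.8
position: [0.38, -0.3069, 0.0381]
ee_rot: [0.002, 0.732, 0.681, -0.0]
contact_force: [1.2, -0.1, -0.8]
width: 0.0356
gripper_force: 39.6
```

Run:
```python
from h import *
to((.3780,-.304,.031,-4.2))
```

```text
now 26.8 [ 0.38   -0.3069  0.0381] yang -4.1 w 0.0356 gf 39.6 F [ 1.2 -0.1 -0.8]
(0.378, -0.304, 0.031, -4.2) [ 0.0035 -0.0028  0.0088] tw 0.0008 rows>= 1
```

>>> move_arm:
  deltas:
    - [[0.002,-0.004,0.005,0,1],[0.002,-0.004,0.0085,0,1],[0.002,-0.004,0.0085,0,1],[0.002,-0.004,0.0085,0,1],[0.002,-0.004,0.0085,0,-0.1],[0.002,-0.004,0.0085,0,-0.1],[0.002,-0.004,0.0085,0,-0.1],[0.002,-0.004,0.0085,0,-0.1],[0.002,-0.004,-0.03,0,-0.1],[0.002,-0.004,-0.08,0,-0.1],[0.002,-0.004,-0.14,0,-0.1],[0.002,-0.004,-0.2,0,-0.1]]

```text
clock: 28.0
position: [0.3752, -0.3035, 0.1974]
ee_rot: [-0.001, 0.732, 0.681, -0.0]
contact_force: [-0.6, -1.6, 0.2]
width: 0.047
gripper_force: 0.0
```

Run:
```python
from h import *
to((.38,.0,.28,0),(.397,.3755,.28,0))
```

```text
now 28.0 [ 0.3752 -0.3035  0.1974] yang -4.1 w 0.047 gf 0.0 F [-0.6 -1.6  0.2]
(0.38, 0.0, 0.28, 0) [ 0.3789 -0.0214 -0.1029] tw -0.0343 rows>= 7
(0.397, 0.3755, 0.28, 0) [ 0.8486 -0.0339 -0.1026] tw -0.0343 rows>= 14
```

>>> move_arm:
  deltas:
    - [[0.38,-0.021,-0.103,-0.034,-0.1],[0.38,-0.021,-0.103,-0.034,-0.1],[0.38,-0.021,-0.103,-0.034,-0.5],[0.38,-0.021,-0.103,-0.034,-1],[0.38,-0.021,-0.103,-0.034,-1],[0.38,-0.021,-0.103,-0.034,-1],[0.38,-0.021,-0.103,-0.034,-1],[0.849,-0.034,-0.103,-0.034,-1],[0.849,-0.034,-0.103,-0.034,-1],[0.849,-0.034,-0.103,-0.034,-1],[0.849,-0.034,-0.103,-0.034,-1],[0.849,-0.034,-0.103,-0.034,-1]]
  squeeze: 30

```text
clock: 29.2
position: [0.3913, 0.2523, 0.2784]
ee_rot: [0.0, 0.707, 0.707, 0.0]
contact_force: [1.8, -0.2, -0.3]
width: 0.0851
gripper_force: 0.0
```

Run:
```python
from h import *
to((.397,.3755,.28,0))
```

```text
now 29.2 [0.3913 0.2523 0.2784] yang -0.0 w 0.0851 gf 0.0 F [ 1.8 -0.2 -0.3]
(0.397, 0.3755, 0.28, 0) [ 0.154   0.0071 -0.002 ] tw -0.0001 rows>= 3
```

Next I move over the bottle, staying high until settled, then take a fresh look.

>>> move_arm:
  deltas:
    - [[0.14,0.006,0,0,-1],[0.14,0.006,0,0,-1],[0.14,0.006,0,0,-1],[0.14,0.006,0,0,-1],[0.14,0.006,0.06,0,-1],[0.14,0.006,0.12,0,-1],[0.14,0.006,0.165,0,-1],[0.14,0.006,0.165,0,-1],[0.14,0.006,0.165,0,-1]]

```text
clock: 30.1
position: [0.397, 0.3609, 0.1471]
ee_rot: [0.0, 0.708, 0.706, -0.0]
contact_force: [1.2, -0.1, 0.1]
width: 0.0856
gripper_force: 0.0
```

Run:
```python
from h import *
to((.397,.3755,.028,0))
for n in("top","side"): cv2.imwrite(f"pics/{n}6.png",manip.get_image(n)[:,:,::-1])
t=cv2.imread("pics/top6.png");a=crop(cv2.imread("pics/side6.png"),270,150,420,300,2.6);b=crop(t,370,140,470,260,3.25)
cv2.imwrite("pics/v6.png",np.hstack([a,b]))
```

```text
now 30.1 [0.397  0.3609 0.1471] yang -0.1 w 0.0856 gf 0.0 F [ 1.2 -0.1  0.1]
(0.397, 0.3755, 0.028, 0) [ 0.0183 -0.      0.1489] tw -0.001 rows>= 3
```

View pics/v6.png

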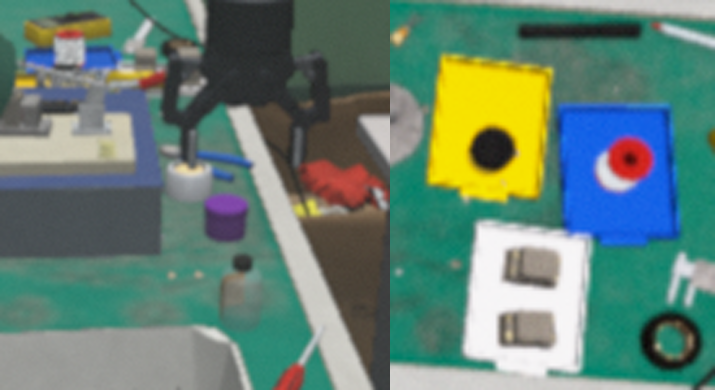

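Both blocks stand in the white tray, at (413,222) and (412,241). The bottle (363,255) stands upright and undisturbed between the finger positions. Next I align and descend.

>>> move_arm:
  deltas:
    - [[0.018,0,0,0,-1],[0.018,0,0,0,-1],[0.018,0,0.04,0,-1],[0.018,0,0.08,0,-1],[0.018,0,0.12,0,-1],[0.018,0,0.145,0,-1],[0.018,0,0.145,0,-1]]

```text
clock: 30.9
position: [0.3951, 0.3759, 0.0284]
ee_rot: [-0.0, 0.707, 0.707, -0.003]
contact_force: [-0.7, -0.5, -0.3]
width: 0.0853
gripper_force: 0.0
```

>>> move_arm:
  deltas:
    - [[0,0,0,0,1],[0,0,0,0,1],[0,0,0,0,1],[0,0,0,0,1],[0,0,0,0,1],[0,0,0,0,1]]

```text
clock: 31.5
position: [0.3974, 0.3774, 0.032]
ee_rot: [0.0, 0.707, 0.707, 0.001]
contact_force: [0.0, 0.2, 5.6]
width: 0.0375
gripper_force: 30.0
```

Run:
```python
from h import *
a=np.radians(-3.8);g=np.array([.594,-.2618])+.034*np.array([np.cos(a),np.sin(a)]);print(g)
to((.397,.3755,.30,0),(.41,.0,.30,-45),(*g,.30,-93.8))
```

```text
[ 0.62792525 -0.26405331]
now 31.5 [0.3974 0.3774 0.032 ] yang -0.0 w 0.0375 gf 30.0 F [0.  0.2 5.6]
(0.397, 0.3755, 0.3, 0) [-1.70e-03  2.00e-04 -3.35e-01] tw -0.0003 rows>= 6
(0.41, 0.0, 0.3, -45) [-0.4711  0.0168 -0.3358] tw 0.3747 rows>= 10
(np.float64(0.6279252499219297), np.float64(-0.2640533126136), 0.3, -93.8) [-0.8009  0.2894 -0.3358] tw 0.7813 rows>= 15
```

>>> move_arm:
  deltas:
    - [[0,0,-0.06,0,1],[0,0,-0.12,0,1],[0,0,-0.18,0,1],[0,0,-0.24,0,1],[0,0,-0.3,0,1],[0,0,-0.335,0,1],[-0.471,0.017,-0.335,0.375,1],[-0.471,0.017,-0.335,0.375,1],[-0.471,0.017,-0.335,0.375,1],[-0.471,0.017,-0.335,0.375,1],[-0.471,0.017,-0.335,0.375,1],[-0.471,0.017,-0.335,0.375,1]]

```text
clock: 32.7
position: [0.4066, 0.075, 0.2989]
ee_rot: [0.0, 0.925, 0.381, 0.001]
contact_force: [0.6, -0.9, 0.5]
width: 0.0367
gripper_force: 30.5
```

Run:
```python
from h import *
to((.43,-.26,.30,-93.8),(.6275,-.264,.13,-93.8))
print([onz("top",u,v,.5).round(2) for u,v in((400,60),(400,48))])
```

```text
now 32.7 [0.4066 0.075  0.2989] yang -45.2 w 0.0367 gf 30.5 F [ 0.6 -0.9  0.5]
(0.43, -0.26, 0.3, -93.8) [-0.2744  0.3177 -0.0013] tw 0.4051 rows>= 7
(0.6275, -0.264, 0.13, -93.8) [-0.1029  0.495   0.2116] tw 0.4051 rows>= 9
[array([ 0.75, -0.16,  0.5 ]), array([ 0.79, -0.16,  0.5 ])]
```

>>> move_arm:
  deltas:
    - [[-0.274,0.31,0,0.405,1],[-0.274,0.31,0,0.405,1],[-0.274,0.31,0,0.405,1],[-0.274,0.31,0,0.405,1],[-0.274,0.31,0,0.405,1],[-0.274,0.31,0,0.405,1],[-0.274,0.31,0,0.405,1],[-0.103,0.495,0.2,0.405,1],[-0.103,0.495,0.2,0.405,1],[-0.103,0.495,0.2,0.405,1],[-0.103,0.495,0.2,0.405,1],[-0.103,0.495,0.2,0.405,1]]

```text
clock: 33.9
position: [0.6243, -0.2614, 0.142]
ee_rot: [0.0, 0.999, -0.032, 0.0]
contact_force: [0.5, -0.1, -0.3]
width: 0.0372
gripper_force: 30.5
```

Run:
```python
from h import *
to((.6275,-.264,.10,-93.8),(.6275,-.264,.037,-93.8))
```

```text
now 33.9 [ 0.6243 -0.2614  0.142 ] yang -93.6 w 0.0372 gf 30.5 F [ 0.5 -0.1 -0.3]
(0.6275, -0.264, 0.1, -93.8) [0.0042 0.003  0.0524] tw 0.0013 rows>= 1
(0.6275, -0.264, 0.037, -93.8) [0.0042 0.0029 0.1312] tw 0.0013 rows>= 3
```

>>> move_arm:
  deltas:
    - [[0.002,0.001,0.03,0,1],[0.002,0.001,0.07,0,1],[0.002,0.001,0.105,0,1],[0.002,0.001,0.123,0,1],[0.002,0.001,0.123,0,1],[0.002,0.001,0.123,0,1]]

```text
clock: 34.5
position: [0.6252, -0.2627, 0.0457]
ee_rot: [0.0, 0.999, -0.032, 0.001]
contact_force: [0.4, -0.5, -0.2]
width: 0.0373
gripper_force: 30.5
```

Run:
```python
from h import *
to((.6275,-.264,.037,-93.8))
```

```text
now 34.5 [ 0.6252 -0.2627  0.0457] yang -93.6 w 0.0373 gf 30.5 F [ 0.4 -0.5 -0.2]
(0.6275, -0.264, 0.037, -93.8) [0.003  0.0015 0.0108] tw 0.0013 rows>= 1
```

>>> move_arm:
  deltas:
    - [[0.001,0.001,0.005,0,1],[0.001,0.001,0.0105,0,1],[0.001,0.001,0.0105,0,1],[0.001,0.001,0.0105,0,1],[0.001,0.001,0.0105,0,-0.4],[0.001,0.001,0.0105,0,-0.4],[0.001,0.001,0.0105,0,-0.4],[0.001,0.001,0.0105,0,-0.4]]

```text
clock: 35.3
position: [0.6252, -0.263, 0.0362]
ee_rot: [-0.0, 0.999, -0.032, -0.0]
contact_force: [-0.1, -0.3, -0.0]
width: 0.06
gripper_force: 0.0
```

>>> move_arm:
  deltas:
    - [[0,0,-0.03,0,-0.4],[0,0,-0.06,0,-0.4],[0,0,-0.1,0,-0.4],[0,0,-0.15,0,-0.4],[0,0,-0.2,0,-0.4],[-0.25,-0.4,-0.22,0,-0.4],[-0.25,-0.4,-0.22,0,-0.4],[-0.25,-0.4,-0.22,0,-0.4],[-0.25,-0.4,-0.22,0,-0.4],[-0.25,-0.4,-0.22,0,-0.4],[-0.25,-0.4,-0.22,0,-0.4],[-0.25,-0.4,-0.22,0,-0.4]]

```text
clock: 36.5
position: [0.4578, 0.0461, 0.2113]
ee_rot: [-0.0, 0.999, -0.032, 0.0]
contact_force: [0.9, 0.8, -0.5]
width: 0.0597
gripper_force: 0.0
```

Run:
```python
from h import *
to()
for n in("top","side"): cv2.imwrite(f"pics/{n}7.png",manip.get_image(n)[:,:,::-1])
t=cv2.imread("pics/top7.png");a=crop(cv2.imread("pics/side7.png"),270,130,370,230,3.9);b=crop(t,370,140,470,260,3.25)
cv2.imwrite("pics/v7.png",np.hstack([a,b]))
```

```text
now 36.5 [0.4578 0.0461 0.2113] yang -93.7 w 0.0597 gf 0.0 F [ 0.9  0.8 -0.5]
```

View pics/v7.png

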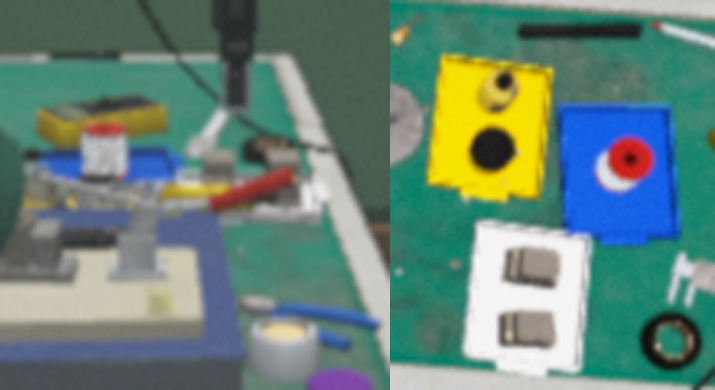

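All five stand in their trays: bottle cap at (405,164), jar (401,186), spool (443,188), blocks (413,222) and (412,241). A quick numeric check, then I hand in if it is consistent.

Run:
```python
from h import *
f=lambda x,y:(370+(x-390)/3.25,140+y/3.25)
T={"y":(.594,-.2618,-3.8),"b":(.556,-.399,4.3),"w":(.410,-.3065,-4.2)}
ok=1
for n,p,z,t in(("cap",(503,79),.074,"y"),("jar",(492,149),.043,"y"),("spool",(630,159),.055,"b"),("A",(538,266),.053,"w"),("B",(535,327),.053,"w")):
    X=onz("top",*f(*p),z)[:2];x,y,a=T[t];a=np.radians(a);d=X-[x,y]
    l=(d@[np.cos(a),np.sin(a)],d@[-np.sin(a),np.cos(a)]);print(n,X.round(3),np.round(l,3));ok&=abs(l[0])<.047 and abs(l[1])<.036
if ok: print(manip.sign_off())
```

```text
cap [ 0.626 -0.264] [ 0.032 -0.   ]
jar [ 0.558 -0.261] [-0.036 -0.002]
spool [ 0.555 -0.402] [-0.001 -0.003]
A [ 0.435 -0.31 ] [ 0.026 -0.001]
B [ 0.373 -0.308] [-0.037 -0.004]
the job is handed in; nothing more can be done
None
```

I handed the job in after about 37 s: all five items measured upright and inside the limits of their correct trays, and the bottle was never tipped, but sign-off returned no verdict.

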